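# Open the kiln vent and set it to candle

## Robot

A 6-joint arm with a two-finger parallel gripper is mounted at the origin on the work surface. World frame = base frame: x ahead of the robot, y to its left, z up, the work surface at z = 0. Lengths are in m, angles in degrees, forces in N, time in s.
With the tool pointing down it reaches from about 0.25 to 0.725 m from the base axis. Payload 9.7 kg.
Tool frame: the origin (TCP) lies between the finger pads; the fingertips stand 11 mm ahead of it and the grasp point (between the pads) lies 8 mm behind it; y points along the fingers, x is the direction in which the jaws open and shut, and the axes are right-handed (so a half turn about y gives the same grasp; the last joint's range is limited). The gripper opens to 85 mm and grips with 20 to 120 N. Pads are 22 mm wide; open, the fingers measure 114 mm over their backs; the gripper's body (76 mm by 85 mm) begins 54 mm behind the grasp point. The pads swing forward as they close: fully open they stand 13 mm farther back than shut.
Start: joints at [-72.938, 4.979, 10.078, 95.1, 0, 90], TCP at [0.161, -0.526, 0.242] pointing down, gripper open.
Joint ranges: [-179.16, 179.16], [-48.56, 103.87], [-65.8, 70.77], [-126.05, 130.52], [-82.76, 87.17], [-180, 180]. Speed limits (degrees/s): [127.2, 127.2, 147.25, 180, 180, 180].

## Interface

Orientations are given as [roll, pitch, yaw] about the fixed x, y, z axes, in that order (R = Rz(yaw) Ry(pitch) Rx(roll)).
In Python, from workcell import bot, vision gives the robot as it stands. The module is installed in compiled form; this text tells all that it offers.
- The arm moves only by the shell command python3 -m crank 'ROWS' [OPENING] [FORCE]. ROWS is text: rows parted by semicolons, each of 6 numbers parted by spaces: the shift along the tool's x, y, z in m, then the turn, a rotation vector about the tool's x, y, z in rad. A call has 1 to 8 rows; each row is the pose to reach, as a shift and turn from the pose commanded when the call began, along the tool's axes at that moment; what a row does not reach only later rows make up. A row lasts 1/10 s, in which the tool goes at most 50 mm and 8.59 degrees, less where a joint would pass 70% of its speed; a pose out of reach is approached as far as the arm can. A call with a gripper value outside its range is refused whole. OPENING is the gripper's target within -1 to 1 (shut at 1, half-way at 0, fully open at -1), set as the call begins (- or left out, the last holds). The fingers move at their own pace and stop on an object; FORCE is the grip in N (left out, the last holds). Time passes only in rows, so rows that repeat a pose let the fingers close. It gives the time, the measured TCP pose, the force and the opening at its end, in the units of the state.
- bot.get_obs(): the state, without advancing time (a new reading comes with each control period).
- vision.camera(name): name is "side" or "top" or "wrist"; returns the picture (480x640x3 uint8, red, green, blue); there is no depth.
- vision.get_calibration(name): a dict with "fx", "fy", "cx", "cy" (pixels), "rvec" (rotation vector, rad) and "tvec" (3), from world to camera coordinates, as OpenCV has them. Camera axes: x right, y down, z forward; pixel columns grow to the right and rows downward; lengths in m; the calibration is good to about 2 mm. A picture is of the moment at which its call begins: read the wrist's pose just before it. get_calibration takes no time and is no camera call; for the wrist camera it gives the pose at the moment of the call.
- bot.job_done(): hands the job in, once; it reports no verdict.
The state is a dict: "time": time; "q": joint angles; "qd": joint speeds; "joint_efforts": joint torques, N m; "ee_pos": TCP position; "tcp_rot": TCP orientation; "wrist_force": force on the tool from outside, world axes, zero at the start; "torque": the same for the moment, N m; "opening": finger opening in m.
Only numpy, scipy, OpenCV 4.12 (cv2) and the standard library are available. Lean on these libraries where they do the work, as an engineer would, in place of code of your own. Each camera call takes 0.05 s, during which the arm holds its last target. There are 200 camera calls.

## Task

Get the kiln ready to candle (dry the pots on low heat): the ceramic vent plug in the kiln's lid is stuck, so rock it from side to side while lifting until it comes free, without lifting the lid off the kiln. Stand the plug upright, gently, on the white-topped kiln shelf on the bench, then turn the heat dial on the control box to the yellow mark. Leave everything else where it is.

Things in the scene. Friction and masses are not known exactly. Their poses are not given: they have to be found in the camera images.
- plug: ochre round ceramic vent plug, 100 mm long, about 0.22 kg: a taper 46 mm long (37 mm across at the bottom, 47 mm at its top), 47 mm collar up to 52 mm, then a knob. Origin: centre of the flat underside (narrow end); z along the plug to the knob. It starts upright in the vent hole, its origin 42 mm below the lid's top face. No part of it but the knob can be gripped there
- plug_knob (a point): middle of the plug's knob, on its axis 76 mm above the plug's origin (34 mm above the lid while seated): the place to grip. The knob is round, 34 mm across from 20 mm below this point to 16 mm above it, with a 39 mm rim on top, 18 to 24 mm above this point
- vent (a point): centre of the vent hole (54 mm across) at the top face of the kiln's lid; z up, x towards the back of the kiln (away from the robot). The kiln is a fixed steel octagon, 300 mm across flats, 240 mm high to the lid's top face, which is flat and bare but for the plug; a bail handle sticks out 40 mm at the lid's edge on either side (its +y and -y)
- gasket (a point): point on the vent's axis 8 mm below the lid's top face, where a white ring of sprung fibre grips the plug: the plug pivots here. A straight pull brings the lid up with it. Tilting the plug 0.1 to 0.15 rad to and fro about this point while raising it about 1.5 mm a stroke walks it out with the lid down (lid and plug together weigh about 24 N); it is free after 14 mm of rise
- kiln_lid (a joint): rise in m of the kiln's lift-off lid, a 50 mm thick, 2.2 kg octagon of cream firebrick in a steel band that laps over the kiln, held down by its weight alone: 0 down on the kiln, grows as it is lifted straight up
- kiln_shelf: kiln shelf, a fixed buff slab with white top, 170 mm (its x) by 190 mm (its y), 16 mm thick, on the bench. Origin: centre of its underside; its x axis points away from the robot, z up. Two kiln posts stand at its far corners (its x about +55 mm); the near half is free
- control_box: grey kiln control box with black foot, fixed, 150 mm deep, 170 mm wide, about 45 mm high in front and 82 mm at the back; its panel slopes 0.26 rad down towards the robot. Origin: centre of its underside; z up, x towards its back. On the panel, 47 mm from the dial's axis, lie four 12 mm round marks: white (off), yellow (low), orange (medium), red (high)
- heat_dial_grip (a point): on the axis of the heat dial, at the height to grip: on the dial's black grip bar (48 mm long, 14 mm thick, 32 mm high, its top 7 mm above this point along the axis, the panel 37 mm below). The point turns with the dial: its z points along the axis out of the panel, its x along the bar, with the white pointer line at the -x end
- heat_dial (a joint): angle of the heat dial in rad, growing clockwise as seen from above; 0 has the pointer on the white mark (straight at the robot's side of the box), 0.8 yellow, 1.6 orange, 2.4 red; stops at 0 and 3.0. It stays where it is left, friction 0.05 N m
- post_tall: loose buff kiln post, 36 mm square, 75 mm high, on the kiln shelf; origin centre of underside; must stay put
- post_short: loose cream kiln post, 36 mm square, 50 mm high, on the kiln shelf; origin centre of underside; must stay put
- glaze_jar: loose white jar with blue cap, 68 mm across, 100 mm high; origin centre of underside; must stay put
- brush: loose flat brush with wooden handle lying on the bench between the robot and the shelf or box, about 200 mm long; origin on its underside; must stay put
- wood_rib: loose flat wooden rib, 110 by 50 by 7 mm, on the bench; origin centre of underside; must stay put

How it is judged:
By the outcome, as a careful person would: the job done as asked, in the order asked, and still so for the second after the job is handed in, with the robot touching nothing.
It also fails if it takes over 67 s, if anything falls off the work surface, if the arm or the gripper's body presses on something with over 40 N, if the wrist force passes 120 N, or if a joint passes its speed limit or range.

## Working session

There is one attempt and no reset: what is moved stays moved. The work goes in short steps, Python scripts to look and compute and a shell command to move; the robot and the scene stay as the last step left them, time stands still between calls to the robot, and variables do not carry over. Pictures are saved under pics/ and viewed, about 8 in all and at most 12, crops included, and the job is handed in when it is done.

```bash
mkdir -p pics; python3 - <<'E'
from workcell import bot, vision
import cv2
print(bot.get_obs())
for n in ("top","side","wrist"):
    print(n,vision.get_calibration(n))
for n in ("top","side"):
    cv2.imwrite(f"pics/{n}0.png",vision.camera(n)[:,:,::-1])
E
```

```text
{'time': 0.0, 'q': array([-7.29371558e+01,  5.01382273e+00,  1.00329388e+01,  9.50994609e+01,
       -5.97431953e-04,  8.99973548e+01]), 'qd': array([-0.0306724 ,  0.0994738 ,  0.01194612,  0.1578441 ,  0.02435287,
       -0.02121724]), 'joint_efforts': array([-1.37485171e-03, -5.20385563e+01,  4.64808011e+01,  1.61876151e-02,
       -9.97451662e-05,  1.99488460e-05]), 'ee_pos': array([ 0.16131422, -0.5255823 ,  0.24154336]), 'tcp_rot': array([-9.00005937e+01,  8.03449409e-02, -7.29345106e+01]), 'wrist_force': array([ 0.26730343, -0.20653058,  0.142435  ]), 'torque': array([0.00996228, 0.04617584, 0.02306949]), 'opening': 0.08558562276426629}
top {'fx': 581.9619611550401, 'fy': 581.9619611550401, 'cx': 316.18741316730717, 'cy': 233.1249484875554, 'rvec': array([ 2.15176565, -2.09124818,  0.19134397]), 'tvec': array([-0.10862535,  0.56081795,  1.22967281])}
side {'fx': 598.8362593171674, 'fy': 598.8362593171674, 'cx': 328.8087425575567, 'cy': 244.6938183388719, 'rvec': array([ 2.46369256, -0.07253767,  0.01067037]), 'tvec': array([-0.53301483,  0.04032913,  1.46820117])}
wrist {'fx': 377.1252963939568, 'fy': 377.1252963939568, 'cx': 319.5584876191989, 'cy': 242.13503109492515, 'rvec': array([-2.32692457,  1.72009625,  0.25829932]), 'tvec': array([-0.55003775, -0.03596704,  0.38093822])}
```

View pics/top0.png

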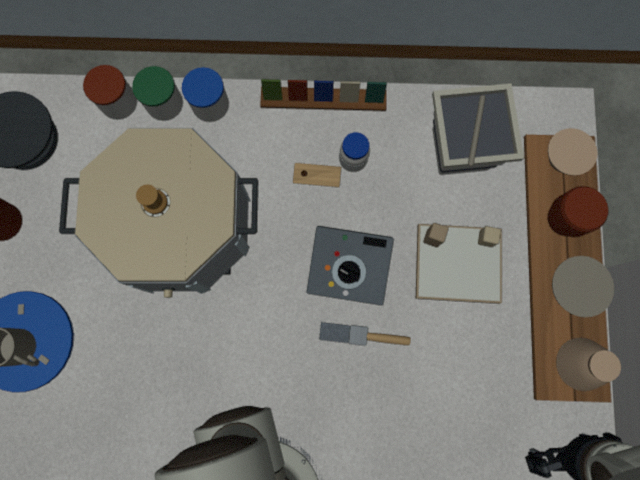

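View pics/side0.png

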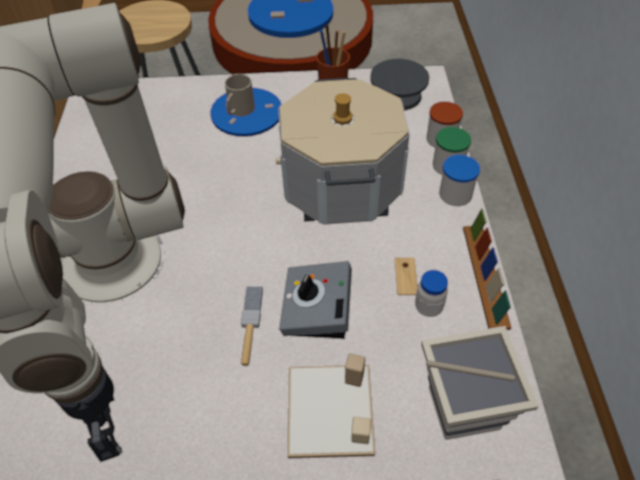

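```bash
cat > h.py <<'E'
from workcell import bot, vision
import numpy as np, cv2
from scipy.spatial.transform import Rotation as R
from scipy.optimize import least_squares
def K(c): return np.array([[c["fx"],0,c["cx"]],[0,c["fy"],c["cy"]],[0,0,1]])
def proj(c,p): return cv2.projectPoints(np.atleast_2d(np.array(p,float)),c["rvec"],c["tvec"],K(c),None)[0][:,0]
def ray(c,uv):
    A=R.from_rotvec(c["rvec"]).as_matrix(); o=-A.T@c["tvec"]
    d=A.T@np.linalg.solve(K(c),[uv[0],uv[1],1]); return o,d
def onz(c,uv,z):
    o,d=ray(c,uv); return o+d*(z-o[2])/d[2]
def tri(obs):
    return least_squares(lambda p:np.concatenate([proj(c,p)[0]-uv for c,uv in obs]),[.5,0,.1]).x
def pose():
    s=bot.get_obs(); return s["ee_pos"],R.from_euler("xyz",s["tcp_rot"],degrees=True)
def down(yaw): return R.from_euler("xyz",[-90,0,yaw],degrees=True)
def go(p,rot):  # shift and turn in tool axes
    q,T=pose(); return np.round(T.inv().apply(np.array(p)-q),4),np.round((T.inv()*rot).as_rotvec(),4)
E
python3 - <<'E'
from h import *
t=vision.get_calibration("top");s=vision.get_calibration("side")
print("vent",onz(t,(155,202),.24),onz(s,(343,116),.24))
print("knobtop",onz(t,(147,191),.298),onz(s,(343,98),.298))
print("shelf",[onz(t,u,.016).round(3) for u in((419,225),(502,228),(501,302),(417,298))])
print("shelf side",[onz(s,u,.016).round(3) for u in((289,367),(370,366),(373,454),(290,453))])
print("dial",[onz(t,(349,271),z).round(3) for z in(.06,.1)],onz(s,(308,292),.06))
print("box",[onz(t,u,z).round(3) for u,z in((316,226,),0.08),((394,236),.08),((385,304),.045),((307,294),.045)] if 0 else [onz(t,u,z).round(3) for u,z in(((316,226),.08),((394,236),.08),((385,304),.045),((307,294),.045))])
a=cv2.imread("pics/top0.png")[215:315,295:405];b=cv2.imread("pics/side0.png")[250:350,265:375]
c=cv2.imread("pics/top0.png")[160:240,110:198]
cv2.imwrite("pics/dial.png",cv2.resize(np.hstack([a,b]),None,fx=3.6,fy=3.6,interpolation=cv2.INTER_CUBIC))
E
```

```text
File "<stdin>", line 8
    print("box",[onz(t,u,z).round(3) for u,z in((316,226,),0.08),((394,236),.08),((385,304),.045),((307,294),.045)] if 0 else [onz(t,u,z).round(3) for u,z in(((316,226),.08),((394,236),.08),((385,304),.045),((307,294),.045))])
                                                                ^
SyntaxError: invalid syntax
```

```bash
python3 - <<'E'
from h import *
t=vision.get_calibration("top");s=vision.get_calibration("side")
print("vent",onz(t,(155,202),.24),onz(s,(343,116),.24))
print("knobtop",onz(t,(147,191),.298),onz(s,(343,98),.298))
print("shelf",[onz(t,u,.016).round(3) for u in((419,225),(502,228),(501,302),(417,298))])
print("shelf side",[onz(s,u,.016).round(3) for u in((289,367),(370,366),(373,454),(290,453))])
print("dial",[onz(t,(349,271),z).round(3) for z in(.06,.1)],onz(s,(308,292),.06))
print("box",[onz(t,u,z).round(3) for u,z in(((316,226),.08),((394,236),.08),((385,304),.045),((307,294),.045))])
a=cv2.imread("pics/top0.png")[215:315,295:405];b=cv2.imread("pics/side0.png")[250:350,265:375]
cv2.imwrite("pics/dial.png",cv2.resize(np.hstack([a,b]),None,fx=3.6,fy=3.6,interpolation=cv2.INTER_CUBIC))
E
```

```text
vent [0.57978125 0.21277965 0.24      ] [0.58240068 0.21709161 0.24      ]
knobtop [0.58601773 0.2117037  0.298     ] [0.5814675  0.21019394 0.298     ]
shelf [array([ 0.596, -0.325,  0.016]), array([ 0.594, -0.513,  0.016]), array([ 0.427, -0.506,  0.016]), array([ 0.43 , -0.32 ,  0.016])]
shelf side [array([ 0.432, -0.321,  0.016]), array([ 0.603, -0.329,  0.016]), array([ 0.591, -0.515,  0.016]), array([ 0.431, -0.504,  0.016])]
dial [array([ 0.481, -0.166,  0.06 ]), array([ 0.476, -0.164,  0.1  ])] [ 0.47917802 -0.1623131   0.06      ]
box [array([ 0.574, -0.092,  0.08 ]), array([ 0.557, -0.26 ,  0.08 ]), array([ 0.413, -0.246,  0.045]), array([ 0.43 , -0.076,  0.045])]
```

View pics/dial.png

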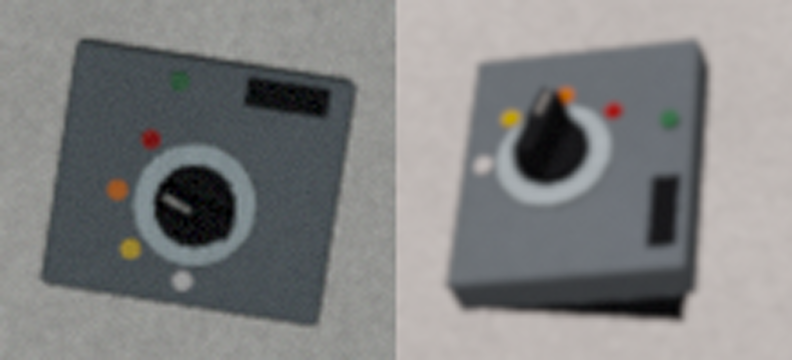

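```bash
python3 - <<'E'
from h import *
print(go([.582,.212,.37],down(20)))
E
```

```text
(array([-0.5819, -0.1277,  0.6186]), array([-9.0000e-04, -1.6221e+00, -8.0000e-04]))
```

```bash
python3 -m crank '-.582 -.128 .619 0 -1.622 0;-.582 -.128 .619 0 -1.622 0;-.582 -.128 .619 0 -1.622 0;-.582 -.128 .619 0 -1.622 0;-.582 -.128 .619 0 -1.622 0;-.582 -.128 .619 0 -1.622 0;-.582 -.128 .619 0 -1.622 0;-.582 -.128 .619 0 -1.622 0' -1; python3 - <<'E'
from h import *
print(go([.582,.212,.37],down(20)))
E
```

```text
time: 0.9
ee_pos: [0.3577, -0.1803, 0.3021]
tcp_rot: [-90.0, -0.0, -3.9]
wrist_force: [1.5, -0.7, -0.8]
opening: 0.0854
(array([ 0.1974, -0.0679,  0.4065]), array([ 2.000e-04, -4.163e-01,  3.000e-04]))
```

```bash
python3 -m crank '.197 -.068 .406 0 -.416 0;.197 -.068 .406 0 -.416 0;.197 -.068 .406 0 -.416 0;.197 -.068 .406 0 -.416 0;.197 -.068 .406 0 -.416 0;.197 -.068 .406 0 -.416 0;.197 -.068 .406 0 -.416 0;.197 -.068 .406 0 -.416 0'; python3 - <<'E'
from h import *
print(go([.582,.212,.37],down(20)))
E
```

```text
time: 1.7
ee_pos: [0.556, 0.1622, 0.3615]
tcp_rot: [-90.0, 0.0, 19.7]
wrist_force: [-0.0, -1.0, 1.3]
opening: 0.0854
(array([ 0.0412, -0.0086,  0.0382]), array([ 0.0001, -0.0057, -0.0001]))
```

```bash
python3 -m crank '.041 -.009 .038 0 -.006 0;.041 -.009 .038 0 -.006 0;.041 -.009 .038 0 -.006 0'; python3 - <<'E'
from h import *
print(pose()[0])
w=vision.get_calibration("wrist"); im=vision.camera("wrist")
for p in([.582,.212,.298],[.582,.212,.24]): print(proj(w,p))
import pickle; pickle.dump(w,open("w1.pkl","wb"))
cv2.imwrite("pics/w1.png",im[:,:,::-1])
E
```

```text
time: 2.0
ee_pos: [0.5821, 0.2112, 0.3684]
tcp_rot: [-90.0, 0.2, 20.1]
wrist_force: [-1.2, -1.8, -0.1]
opening: 0.0858
[0.58208524 0.21123114 0.36843482]
[[316.78201049 260.58710801]]
[[317.54667541 233.24529445]]
```

View pics/w1.png

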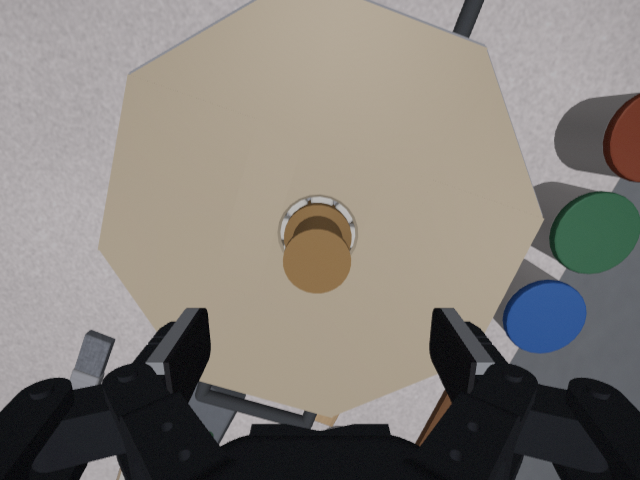

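```bash
python3 -m crank '0 .05 .001 0 0 0;0 .08 .001 0 0 0;0 .095 .001 0 0 0;0 .103 .001 0 0 0;0 .103 .001 0 0 0;0 .103 .001 0 0 0' && python3 -m crank '0 0 0 0 0 0;0 0 0 0 0 0;0 0 0 0 0 0;0 0 0 0 0 0;0 0 0 0 0 0;0 0 0 0 0 0;0 0 0 0 0 0;0 0 0 0 0 0' 1 70; python3 - <<'E'
from h import *
print(bot.get_obs()["torque"])
E
```

```text
time: 2.65
ee_pos: [0.581, 0.21, 0.2692]
tcp_rot: [-90.0, -0.1, 20.0]
wrist_force: [0.1, 0.6, -0.7]
opening: 0.0854
time: 3.45
ee_pos: [0.5805, 0.2105, 0.2683]
tcp_rot: [-90.0, 0.0, 20.0]
wrist_force: [-4.4, -2.7, 4.9]
opening: 0.0358
[-0.39509416  0.9328461   0.06688546]
```

```bash
python3 -m crank '.0022 -.0003 0 0 0 .06;.0044 -.0005 0 0 0 .12;.0022 -.001 0 0 0 .06;0 -.0015 0 0 0 0;-.0023 -.0018 0 0 0 -.06;-.0046 -.002 0 0 0 -.12'; python3 -m crank '.0023 -.0005 0 0 0 .06;.0046 -.001 0 0 0 .12'; python3 - <<'E'
from h import *
t=vision.get_calibration("top");c=vision.camera("top");s=vision.camera("side")
cv2.imwrite("pics/t2.png",c[:,:,::-1]);cv2.imwrite("pics/s2.png",s[:,:,::-1])
a=cv2.imread("pics/side0.png")[70:230,260:430];b=s[70:230,260:430,::-1]
cv2.imwrite("pics/lid.png",cv2.resize(np.hstack([a,b]),None,fx=2.3,fy=2.3))
E
```

```text
time: 4.05
ee_pos: [0.5776, 0.2094, 0.2696]
tcp_rot: [-90.0, -7.1, 20.0]
wrist_force: [10.2, 3.0, 4.8]
opening: 0.0339
time: 4.25
ee_pos: [0.5798, 0.2101, 0.2721]
tcp_rot: [-90.0, -0.0, 20.0]
wrist_force: [-1.3, -1.8, 4.0]
opening: 0.0341
```

View pics/lid.png

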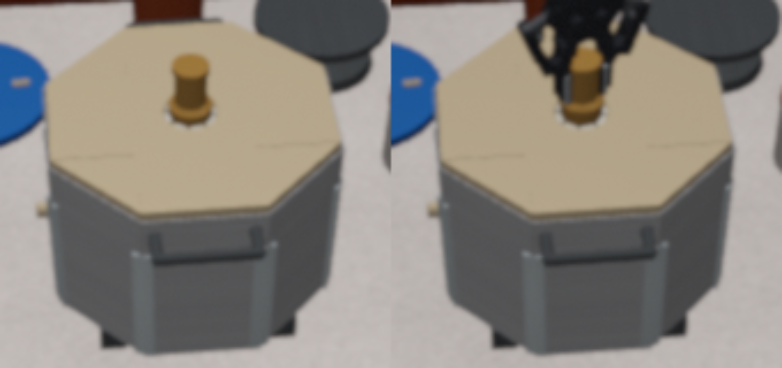

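```bash
python3 -m crank '.0024 -.0003 0 0 0 .06;.0049 -.0005 0 0 0 .12;.0025 -.001 0 0 0 .06;0 -.0015 0 0 0 0;-.0025 -.0018 0 0 0 -.06;-.0051 -.002 0 0 0 -.12;-.0026 -.0025 0 0 0 -.06;0 -.003 0 0 0 0';  python3 -m crank '.0026 -.0003 0 0 0 .06;.0052 -.0005 0 0 0 .12;.0027 -.001 0 0 0 .06;0 -.0015 0 0 0 0;-.0027 -.0018 0 0 0 -.06;-.0054 -.002 0 0 0 -.12;-.0027 -.0025 0 0 0 -.06;0 -.003 0 0 0 0'
```

```text
time: 5.15
ee_pos: [0.5802, 0.2106, 0.2753]
tcp_rot: [-90.0, -0.1, 20.0]
wrist_force: [1.2, 2.6, -1.6]
opening: 0.0335
time: 5.95
ee_pos: [0.5801, 0.2105, 0.2783]
tcp_rot: [-90.0, -0.1, 20.0]
wrist_force: [0.7, 7.8, -3.9]
opening: 0.0333
```

```bash
python3 -m crank '.0028 -.0003 0 0 0 .06;.0056 -.0005 0 0 0 .12;.0028 -.001 0 0 0 .06;0 -.0015 0 0 0 0;-.0029 -.0018 0 0 0 -.06;-.0058 -.002 0 0 0 -.12;-.0029 -.0025 0 0 0 -.06;0 -.003 0 0 0 0';  python3 -m crank '.003 -.0003 0 0 0 .06;.006 -.0005 0 0 0 .12;.003 -.001 0 0 0 .06;0 -.0015 0 0 0 0;-.003 -.0018 0 0 0 -.06;-.0061 -.002 0 0 0 -.12;-.003 -.0025 0 0 0 -.06;0 -.003 0 0 0 0'; python3 - <<'E'
from h import *
s=vision.camera("side")
a=cv2.imread("pics/side0.png")[70:230,260:430];b=s[70:230,260:430,::-1]
cv2.imwrite("pics/lid2.png",cv2.resize(np.hstack([a,b]),None,fx=2.3,fy=2.3))
E
```

```text
time: 6.75
ee_pos: [0.58, 0.2104, 0.2812]
tcp_rot: [-90.0, -0.0, 20.0]
wrist_force: [1.2, -4.0, -4.3]
opening: 0.0333
time: 7.55
ee_pos: [0.5798, 0.2103, 0.2841]
tcp_rot: [-90.0, -0.0, 20.0]
wrist_force: [3.8, -8.9, -2.1]
opening: 0.0332
```

View pics/lid2.png

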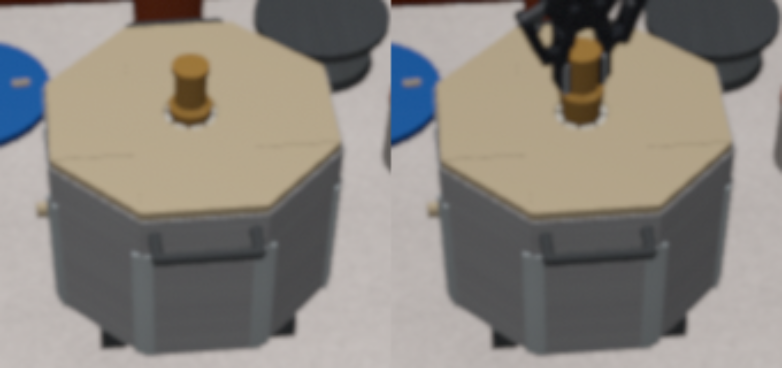

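```bash
python3 -m crank '0 -.002 0 0 0 0;0 -.004 0 0 0 0;0 -.006 0 0 0 0'; python3 -m crank '0 -.01 0 0 0 0;0 -.03 0 0 0 0;0 -.06 0 0 0 0;0 -.08 0 0 0 0;0 -.08 0 0 0 0;0 -.08 0 0 0 0'; python3 - <<'E'
from h import *
s=vision.camera("side"); print(pose()[0],bot.get_obs()["wrist_force"])
cv2.imwrite("pics/s3.png",s[40:240,240:440,::-1].repeat(2,0).repeat(2,1))
print(go([.468,-.415,.37],down(-41.5)))
E
```

```text
time: 7.9
ee_pos: [0.5808, 0.2106, 0.2897]
tcp_rot: [-90.0, -0.1, 20.0]
wrist_force: [0.0, 0.5, -0.8]
opening: 0.0334
time: 8.5
ee_pos: [0.5811, 0.2106, 0.3689]
tcp_rot: [-90.0, -0.1, 20.0]
wrist_force: [-0.0, 0.1, -2.9]
opening: 0.0335
[0.58091635 0.21056089 0.36808621] [ 0.92876708  0.1381295  -2.88867555]
(array([-0.32  , -0.0018, -0.5492]), array([ 2.0000e-04,  1.0733e+00, -3.0000e-04]))
```

View pics/s3.png

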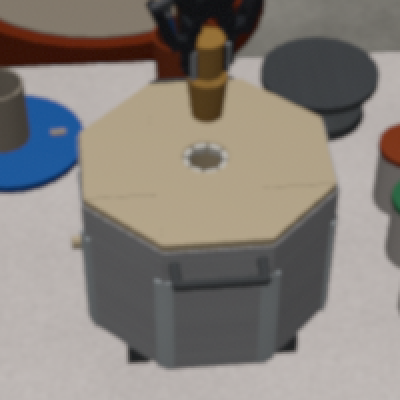

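```bash
python3 -m crank '-.32 -.002 -.549 0 1.073 0;-.32 -.002 -.549 0 1.073 0;-.32 -.002 -.549 0 1.073 0;-.32 -.002 -.549 0 1.073 0;-.32 -.002 -.549 0 1.073 0;-.32 -.002 -.549 0 1.073 0;-.32 -.002 -.549 0 1.073 0;-.32 -.002 -.549 0 1.073 0'; python3 - <<'E'
from h import *
print(go([.468,-.415,.2],down(-41.5)))
E
```

```text
time: 9.35
ee_pos: [0.5086, -0.1848, 0.3689]
tcp_rot: [-90.0, 0.1, -41.8]
wrist_force: [0.6, -0.6, -2.5]
opening: 0.0332
(array([ 0.1233,  0.1689, -0.1986]), array([ 0.0005, -0.005 , -0.0012]))
```

```bash
python3 -m crank '.123 .169 -.199 0 -.005 0;.123 .169 -.199 0 -.005 0;.123 .169 -.199 0 -.005 0;.123 .169 -.199 0 -.005 0;.123 .169 -.199 0 -.005 0;.123 .169 -.199 0 -.005 0;.123 .169 -.199 0 -.005 0;.123 .169 -.199 0 -.005 0'; python3 - <<'E'
from h import *
print(go([.468,-.415,.1],down(-41.5)), bot.get_obs()["wrist_force"])
t=vision.camera("top");s=vision.camera("side")
cv2.imwrite("pics/p1.png",np.hstack([t[180:340,380:540,::-1],s[330:490,240:400,::-1][:150].copy() if 0 else s[320:480,260:420,::-1]]).repeat(2,0).repeat(2,1))
E
```

```text
time: 10.15
ee_pos: [0.469, -0.4134, 0.1992]
tcp_rot: [-90.0, 0.2, -41.3]
wrist_force: [0.4, 0.4, -1.3]
opening: 0.0332
(array([ 0.0007,  0.0992, -0.0019]), array([-0.0002,  0.0039, -0.0033])) [ 0.37855321  0.44642728 -1.28459106]
```

View pics/p1.png

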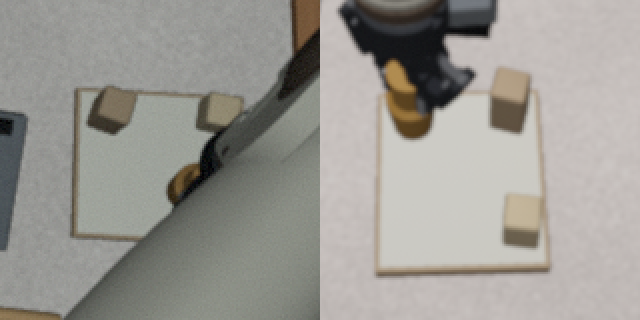

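```bash
python3 -m crank '.001 .04 -.001 0 .004 0;.001 .07 -.001 0 .004 0;.001 .09 -.001 0 .004 0;.001 .1 -.001 0 .004 0;.001 .104 -.001 0 .004 0;.001 .107 -.001 0 .004 0;.001 .107 -.001 0 .004 0'; python3 -m crank '0 .002 0 0 0 0;0 .002 0 0 0 0'; python3 - <<'E'
from h import *
print(bot.get_obs()["wrist_force"])
E
```

```text
time: 10.95
ee_pos: [0.4707, -0.4152, 0.0953]
tcp_rot: [-90.0, -0.1, -41.4]
wrist_force: [0.1, 0.3, -1.7]
opening: 0.033
time: 11.15
ee_pos: [0.4704, -0.4152, 0.0927]
tcp_rot: [-90.0, -0.0, -41.4]
wrist_force: [1.0, 0.7, -2.3]
opening: 0.0334
[ 1.04193575  0.69701695 -2.32906622]
```

```bash
for i in 1; do python3 -m crank '0 .001 0 0 0 0;0 .002 0 0 0 0;0 .002 0 0 0 0'; python3 -m crank '0 .001 0 0 0 0;0 .0015 0 0 0 0;0 .0015 0 0 0 0'; done
```

```text
time: 11.45
ee_pos: [0.4701, -0.415, 0.0901]
tcp_rot: [-90.0, 0.0, -41.4]
wrist_force: [-0.4, 0.8, -2.0]
opening: 0.0335
time: 11.75
ee_pos: [0.4701, -0.415, 0.0886]
tcp_rot: [-90.0, 0.0, -41.4]
wrist_force: [-0.1, 0.1, -2.4]
opening: 0.0334
```

```bash
python3 -m crank '0 .001 0 0 0 0;0 .001 0 0 0 0;0 .001 0 0 0 0'
```

```text
time: 12.05
ee_pos: [0.4702, -0.415, 0.0878]
tcp_rot: [-90.0, 0.0, -41.4]
wrist_force: [-0.2, -0.0, -2.4]
opening: 0.0334
```

```bash
python3 -m crank '0 .001 0 0 0 0;0 .001 0 0 0 0'; python3 -m crank '0 .001 0 0 0 0;0 .001 0 0 0 0'
```

```text
time: 12.25
ee_pos: [0.4701, -0.415, 0.0866]
tcp_rot: [-90.0, 0.0, -41.4]
wrist_force: [0.0, 0.2, -0.9]
opening: 0.0332
time: 12.45
ee_pos: [0.4701, -0.415, 0.0856]
tcp_rot: [-90.0, 0.0, -41.4]
wrist_force: [-0.2, -0.3, -2.1]
opening: 0.033
```

```bash
python3 -m crank '0 .001 0 0 0 0;0 .001 0 0 0 0'; python3 - <<'E'
from h import *
s=vision.camera("side");f=[]
for i in range(4): f.append(bot.get_obs()["wrist_force"][2]); vision.get_calibration("side")
print(f)
cv2.imwrite("pics/p2.png",cv2.resize(s[330:430,270:400,::-1],None,fx=5,fy=5,interpolation=cv2.INTER_CUBIC))
c=vision.get_calibration("side")
# plug bottom nearest-camera rim pixel if it stood on shelf / 5 mm above
for z in(.016,.021): 
    P=[[.47+.0185*np.cos(a),-.415+.0185*np.sin(a),z] for a in np.arange(0,6.3,.2)]
    u=proj(c,P); print(z,u[:,1].max(),(u[u[:,1].argmax()]-[270,330])*5)
E
```

```text
time: 12.65
ee_pos: [0.4701, -0.415, 0.0846]
tcp_rot: [-90.0, 0.0, -41.4]
wrist_force: [0.1, -0.4, -1.6]
opening: 0.0333
[np.float64(-1.1635015775416166), np.float64(-1.1635015775416166), np.float64(-1.1635015775416166), np.float64(-1.1635015775416166)]
0.016 416.9620244483016 [188.62217    434.81012224]
0.021 415.9529414171719 [188.14301174 429.76470709]
```

View pics/p2.png

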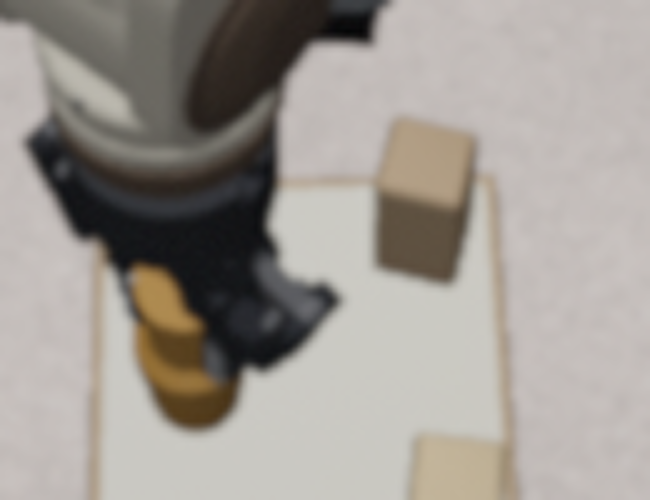

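```bash
python3 -m crank '0 .001 0 0 0 0;0 .001 0 0 0 0'; python3 -m crank '0 .001 0 0 0 0;0 .001 0 0 0 0'
```

```text
time: 12.9
ee_pos: [0.4701, -0.415, 0.0836]
tcp_rot: [-90.0, 0.0, -41.4]
wrist_force: [-0.1, 0.1, -2.0]
opening: 0.0335
time: 13.1
ee_pos: [0.4701, -0.415, 0.0826]
tcp_rot: [-90.0, 0.0, -41.4]
wrist_force: [-0.3, -0.5, -2.5]
opening: 0.0334
```

```bash
python3 -m crank '0 .001 0 0 0 0;0 .001 0 0 0 0'; python3 -m crank '0 .001 0 0 0 0;0 .001 0 0 0 0'
```

```text
time: 13.3
ee_pos: [0.4702, -0.415, 0.0818]
tcp_rot: [-90.0, -0.0, -41.4]
wrist_force: [-0.6, 0.4, -3.9]
opening: 0.0332
time: 13.5
ee_pos: [0.4703, -0.415, 0.0816]
tcp_rot: [-90.0, -0.0, -41.4]
wrist_force: [-1.9, 2.0, 5.0]
opening: 0.033
```

```bash
python3 -m crank '0 .001 0 0 0 0;0 .001 0 0 0 0'
```

```text
time: 13.7
ee_pos: [0.4703, -0.415, 0.0816]
tcp_rot: [-90.0, -0.1, -41.4]
wrist_force: [-3.1, 5.0, 12.3]
opening: 0.0334
```

```bash
python3 -m crank '0 -.001 0 0 0 0;0 -.001 0 0 0 0;0 -.001 0 0 0 0' && python3 -m crank '0 -.001 0 0 0 0;0 -.001 0 0 0 0;0 -.001 0 0 0 0;0 -.001 0 0 0 0;0 -.001 0 0 0 0' -0.4 20; python3 -m crank '0 0 0 0 0 0;0 -.02 0 0 0 0;0 -.06 0 0 0 0;0 -.1 0 0 0 0;0 -.15 0 0 0 0;0 -.18 0 0 0 0;0 -.18 0 0 0 0'; python3 - <<'E'
from h import *
print(go([.40,-.164,.27],down(0)))
E
```

```text
time: 14.0
ee_pos: [0.4703, -0.4151, 0.0816]
tcp_rot: [-90.0, -0.0, -41.4]
wrist_force: [-2.7, 3.4, 7.4]
opening: 0.0334
time: 14.5
ee_pos: [0.4702, -0.415, 0.0816]
tcp_rot: [-90.0, 0.0, -41.4]
wrist_force: [0.0, -1.2, 0.1]
opening: 0.0599
time: 15.2
ee_pos: [0.471, -0.4158, 0.2673]
tcp_rot: [-90.0, -0.4, -41.4]
wrist_force: [-1.2, 0.2, -0.1]
opening: 0.0598
(array([-0.2198, -0.0044,  0.1418]), array([ 0.0028, -0.723 ,  0.0074]))
```

```bash
python3 - <<'E'
from h import *
print(go([.4715,-.164,.25],down(-19)))
E
```

```text
(array([-0.1664,  0.016 ,  0.1891]), array([ 0.0015, -0.3914,  0.0076]))
```

```bash
python3 -m crank '-.166 .016 .189 0 -.391 0;-.166 .016 .189 0 -.391 0;-.166 .016 .189 0 -.391 0;-.166 .016 .189 0 -.391 0;-.166 .016 .189 0 -.391 0;-.166 .016 .189 0 -.391 0;-.166 .016 .189 0 -.391 0;-.166 .016 .189 0 -.391 0'; python3 - <<'E'
from h import *
import pickle
w=vision.get_calibration("wrist"); im=vision.camera("wrist"); pickle.dump(w,open("w2.pkl","wb"))
print(proj(w,[[.481,-.165,.061],[.4715,-.164,.104]]))
cv2.imwrite("pics/w2.png",im[:,:,::-1])
E
```

```text
time: 16.0
ee_pos: [0.4708, -0.1641, 0.2455]
tcp_rot: [-90.0, 0.0, -19.0]
wrist_force: [0.4, 0.2, 0.3]
opening: 0.0601
[[328.73753699 215.34528004]
 [317.6773841  230.9299223 ]]
```

View pics/w2.png

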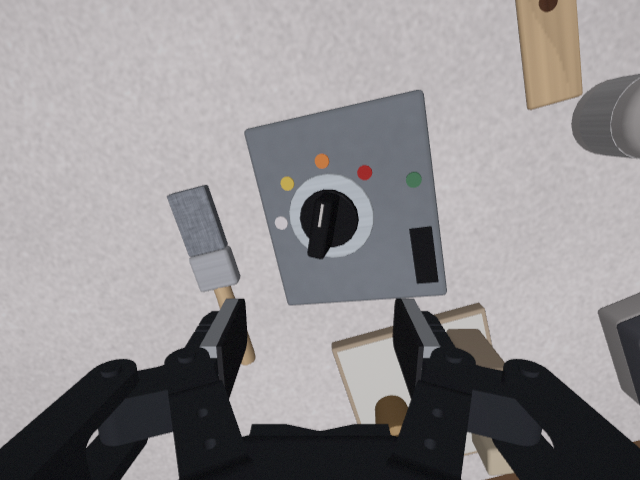

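```bash
cat > fit.py <<'E'
from h import *
import pickle,sys
w=pickle.load(open("w2.pkl","rb"))
M=np.array([[281,223],[287,184],[321.5,161],[365,172]],float)
def frame(yaw): # columns: x along panel (back), y left, n
    return R.from_euler("zy",[yaw,-.26]).as_matrix()
def marks(p):
    F=frame(p[3]); return [p[:3]+F@[-.047*np.cos(a),.047*np.sin(a),0] for a in(0,.8,1.6,2.4)]
s=least_squares(lambda p:np.r_[(proj(w,marks(p))-M).ravel(),(p[2]-.061)*500],[.481,-.165,.061,-.1])
p=s.x;F=frame(p[3])
if __name__=="__main__":
    print("panel pt",p.round(4),"res",s.fun.round(1)); print("grip",p[:3]+.037*F[:,2])
    print("disc centre px",proj(w,p[:3]))
    for th in(1.5,1.7,1.9):
        d=F@[-np.cos(th),np.sin(th),0]; c=p[:3]+.044*F[:,2]
        print(th,proj(w,[c+.024*d,c-.024*d,c]).round(0).tolist())
    im=cv2.imread("pics/w2.png")[170:280,270:390]; cv2.imwrite("pics/w2c.png",cv2.resize(im,None,fx=5,fy=5,interpolation=cv2.INTER_CUBIC))
E
python3 fit.py
```

```text
panel pt [ 0.4833 -0.1659  0.0615 -0.1195] res [ 0.5 -0.1 -0.  -0.3 -0.1  0.  -0.3  0.3  0.3]
grip [ 0.47374969 -0.1659338   0.0972652 ]
disc centre px [[331.59555035 215.64175025]]
1.5 [[310.0, 203.0], [328.0, 262.0], [319.0, 233.0]]
1.7 [[316.0, 202.0], [322.0, 262.0], [319.0, 233.0]]
1.9 [[322.0, 203.0], [316.0, 262.0], [319.0, 233.0]]
```

View pics/w2c.png

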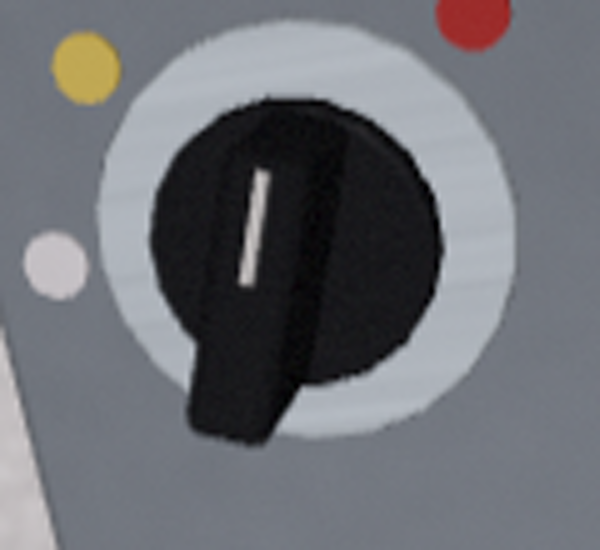

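```bash
cat > d.py <<'E'
from fit import *
n=F[:,2];th=1.94;g=p[:3]+.037*n
j=F@[np.sin(th),np.cos(th),0]
T=R.from_matrix(np.c_[j,-n,np.cross(j,-n)])
print("standoff",go(g+.07*n,T)); print("grip",go(g-.008*n,T)); print(g-.008*n,T.as_euler("xyz",degrees=True))
E
python3 d.py
```

```text
standoff (array([-0.0137,  0.0806, -0.0062]), array([ 0.1042,  0.1546, -0.2389]))
grip (array([0.0053, 0.156 , 0.0003]), array([ 0.1042,  0.1546, -0.2389]))
[ 0.47580634 -0.1659338   0.08953408] [-82.88160459 -13.12005469 -28.81794922]
```

```bash
python3 -m crank '-.014 .03 -.006 .052 .077 -.119;-.014 .06 -.006 .104 .155 -.239;-.014 .08 -.006 .104 .155 -.239;-.014 .08 -.006 .104 .155 -.239;-.014 .08 -.006 .104 .155 -.239;-.014 .08 -.006 .104 .155 -.239'; python3 d.py
```

```text
time: 16.65
ee_pos: [0.4568, -0.1655, 0.1679]
tcp_rot: [-82.9, -13.2, -28.8]
wrist_force: [0.3, -0.1, -0.1]
opening: 0.0597
standoff (array([-0.0014,  0.0026, -0.0012]), array([-0.    ,  0.0009,  0.0021]))
grip (array([-0.0015,  0.0806, -0.0012]), array([-0.    ,  0.0009,  0.0021]))
[ 0.47580634 -0.1659338   0.08953408] [-82.88160459 -13.12005469 -28.81794922]
```

```bash
python3 -m crank '-.001 .03 -.001 0 0 .002;-.001 .055 -.001 0 0 .002;-.001 .07 -.001 0 0 .002;-.001 .079 -.001 0 0 .002;-.001 .079 -.001 0 0 .002;-.001 .079 -.001 0 0 .002'; python3 d.py;  python3 -m crank '0 0 0 0 0 0;0 0 0 0 0 0;0 0 0 0 0 0;0 0 0 0 0 0;0 0 0 0 0 0;0 0 0 0 0 0;0 0 0 0 0 0' 1 40
```

```text
time: 17.25
ee_pos: [0.4753, -0.1653, 0.0903]
tcp_rot: [-82.9, -13.1, -28.7]
wrist_force: [-0.2, -0.3, 0.1]
opening: 0.0599
standoff (array([ 0.0005, -0.0771, -0.0004]), array([-0.0004,  0.0011, -0.0008]))
grip (array([ 0.0006,  0.0009, -0.0005]), array([-0.0004,  0.0011, -0.0008]))
[ 0.47580634 -0.1659338   0.08953408] [-82.88160459 -13.12005469 -28.81794922]
time: 17.95
ee_pos: [0.4735, -0.1644, 0.0895]
tcp_rot: [-82.9, -12.9, -28.8]
wrist_force: [-11.3, 5.0, 8.5]
opening: 0.0132
```

```bash
python3 -m crank '-.002 0 0 0 0 0;-.002 0 0 0 0 0'; python3 -m crank '0 0 0 0 -.08 0;0 0 0 0 -.16 0;0 0 0 0 -.24 0;0 0 0 0 -.32 0;0 0 0 0 -.4 0;0 0 0 0 -.48 0;0 0 0 0 -.57 0'
```

```text
time: 18.15
ee_pos: [0.4733, -0.1643, 0.0895]
tcp_rot: [-82.9, -13.1, -28.8]
wrist_force: [-0.5, -0.7, 3.7]
opening: 0.0133
time: 18.85
ee_pos: [0.4728, -0.1642, 0.0893]
tcp_rot: [-91.3, -14.8, 5.1]
wrist_force: [-4.4, -0.1, 7.2]
opening: 0.0132
```

```bash
python3 -m crank '0 0 0 0 -.08 0;0 0 0 0 -.16 0;0 0 0 0 -.24 0;0 0 0 0 -.32 0;0 0 0 0 -.4 0;0 0 0 0 -.48 0;0 0 0 0 -.57 0;0 0 0 0 -.57 0'; sed -i 's/th=1.94/th=.8/' d.py; python3 d.py
```

```text
time: 19.65
ee_pos: [0.4723, -0.1644, 0.0892]
tcp_rot: [-99.1, -11.7, 38.5]
wrist_force: [-7.0, -0.7, 9.0]
opening: 0.013
standoff (array([ 0.0016, -0.0774, -0.0032]), array([-0.0014,  0.0035, -0.0017]))
grip (array([ 0.0018,  0.0006, -0.0033]), array([-0.0014,  0.0035, -0.0017]))
[ 0.47580634 -0.1659338   0.08953408] [-99.16152873 -11.79727118  38.26740584]
```

```bash
python3 -m crank '0 0 0 0 0 0;0 0 0 0 0 0;0 0 0 0 0 0;0 0 0 0 0 0;0 0 0 0 0 0' -0.4 20; python3 -m crank '0 -.02 0 0 0 0;0 -.06 0 0 0 0;0 -.1 0 0 0 0;0 -.15 0 0 0 0;0 -.19 0 0 0 0;0 -.19 0 0 0 0;0 -.19 0 0 0 0'; python3 - <<'E'
from fit import *
w=vision.get_calibration("wrist"); im=vision.camera("wrist"); t=vision.camera("top"); sd=vision.camera("side")
pickle.dump(w,open("w3.pkl","wb")); n=F[:,2]
u=proj(w,p[:3])[0]; print(u)
x,y=(int(v) for v in u); x0,y0=max(x-60,0),max(y-70,0)
a=cv2.resize(im[y0:y0+120,x0:x0+120],(420,420),interpolation=cv2.INTER_CUBIC)
b=cv2.resize(t[210:320,400:510],(180,180)) ; c=sd[60:480,190:570][:, :]
c=cv2.resize(c,(380,420))
cv2.imwrite("pics/fin.png",np.hstack([a,c])[:,:,::-1]); cv2.imwrite("pics/w3.png",im[:,:,::-1]); cv2.imwrite("pics/t3.png",t[:,:,::-1]); cv2.imwrite("pics/sd3.png",sd[:,:,::-1])
print(x0,y0, "marks",proj(w,marks(p)).round(1).tolist())
for th in(.6,.7,.8,.9,1.0):
    d=F@[-np.cos(th),np.sin(th),0]; q=p[:3]+.044*n+[-.002,.0015,0]
    print(th,((proj(w,[q+.021*d,q+.0*d])-[x0,y0])*3.5).round(0).tolist())
E
```

```text
time: 20.15
ee_pos: [0.4729, -0.164, 0.0885]
tcp_rot: [-99.1, -11.8, 38.3]
wrist_force: [-0.8, -1.2, -0.1]
opening: 0.06
time: 20.85
ee_pos: [0.4246, -0.1645, 0.2731]
tcp_rot: [-99.2, -11.8, 38.3]
wrist_force: [-0.1, 0.1, -0.6]
opening: 0.0596
[318.55893285 210.25426854]
258 140 marks [[282.0, 175.5], [318.5, 159.7], [355.0, 175.5], [368.0, 211.7]]
0.6 [[191.0, 190.0], [209.0, 276.0]]
0.7 [[200.0, 188.0], [209.0, 276.0]]
0.8 [[209.0, 188.0], [209.0, 276.0]]
0.9 [[218.0, 188.0], [209.0, 276.0]]
1.0 [[227.0, 190.0], [209.0, 276.0]]
```

View pics/fin.png

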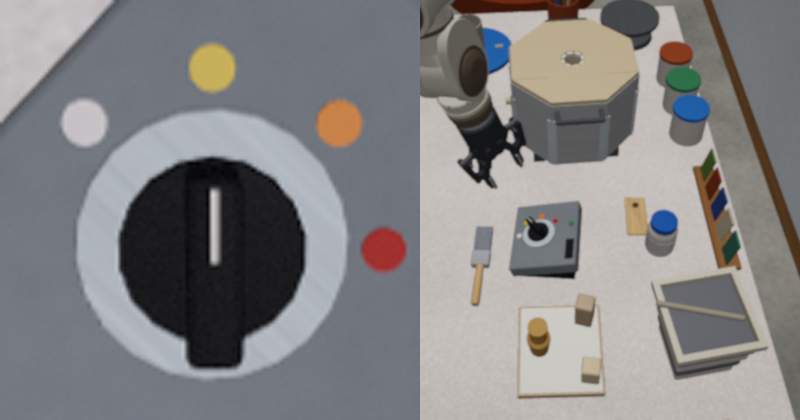

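```bash
python3 -c "
from workcell import bot; bot.job_done()"
```

```text
the job is handed in; nothing more can be done
```

The kiln is ready to candle, and I handed the job in at about 21 s of the 67 s allowed.

- **Plug:** I rocked it ±0.12 rad about the gasket while raising it about 16 mm. It then lifted out with only its own weight on the wrist. I stood it on the near half of the shelf; it touched down with about 12 N before I released it.
- **Lid:** It looked unmoved in every side-camera picture.
- **Dial:** I turned it from about 1.94 rad to about 0.8 rad, the yellow mark.

**Last checks:** The final pictures show the pointer line on the yellow mark, to within about 0.05 rad. The plug is upright on the shelf, the lid is flat, and the posts, jar, brush and rib look where they started. The gripper was open and touching nothing.

**Where numbers disagreed:**
- **Plug height:** The plug met the shelf about 4 mm lower than the height I worked out from the grasp, probably from a small slip in the grip or a height error.
- **Dial axis:** It was about 2 mm off my estimate. I corrected for that before turning.

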